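Drop the roll into the empty tin and clear the drop cup

TASK

Slide the loaded drop cup along its rail until it is centred over the empty tin, and let it stand there a moment; then press its red release tab all the way down so that the bottom swings open and the roll falls into that tin, and let the tab come back up. Then slide the emptied cup on along the rail to the wide end, lift it straight out by its handle and stand it upright on its foot in the blue tray. Leave the packed tin with its roll, the sugar jar and the spatula where they are, and do not shift the empty tin.

Things in the scene. Friction and masses are not known exactly. Their poses are not given: they have to be found in the camera images.
- rail: Fixed rail: two channels on legs, 140 mm wide (x), 560 mm long (y, along the rail); origin on the table under its middle. The cup's flange lies on ledges 135 mm up, inner edges 48 mm each side of the centre line; the middle is open down to the tins. Blue lips (145 to 149 mm up, inner edges at 53 mm) hold the flange down from y = -110 to 280 mm. The cup starts in the +y half; that end is open.
- rail_open_end (a point): Point on the rail's centre line, 135 mm up, at rail y = -218 mm, in the wide end (y = -280 to -110 mm), which has no lips. A red cross stop, 148 mm high, ends the travel there: against it the cup's centre is at y = -217 mm. With the centre beyond y = -200 mm the flange is clear of the lips and the cup can be lifted straight up.
- cup_foot (a point): Centre of the underside of the steel drop cup (z up, y along the rail): square sleeve 86 mm wide outside, 80 inside, 85 high, open top, 0.5 kg. Its 6 mm flange, underside 45 mm above the foot, reaches 60 mm to each side in x, 55 to -y, 90 to +y. On the rail the foot is 90 mm up; the cup slides at 2 to 5 N. Tab housing on the flange at y = 52 to 86 mm, 51 to 85 mm above the foot.
- cup_handle (a point): Centre of the cup's black handle bar: 16 mm wide (x), 14 mm high, 87 mm long (y), 115 mm above the foot, over the cup's centre, on a post at each end; the cup's rim is 30 mm below the bar's centre. The cup hangs balanced below it.
- tab_top (a point): Centre of the top face of the red release tab, 42 mm (x) by 32 mm (y), 6 mm thick, 69 mm to +y of the cup's centre, 108 mm above the foot when up. It goes straight down 15 mm against a spring: about 4 N to start, 7 N fully down; it springs back up when let go.
- tab (a joint): How far the release tab is pressed: 0 up, 0.015 m fully down.
- leaf (a joint): Opening angle of the two bottom leaves of the cup (linked to the tab, 0.1 rad per mm): 0 shut, 1.5 rad hanging open. The leaves hang 30 mm below the foot when open, and shut by themselves as the tab comes up.
- roll_center (a point): Centre of the brown bread roll in the cup: 58 mm diameter, 42 mm high, about 80 g, lying loose on the cup's shut bottom.
- tin_empty: The empty dark steel tin, loose, standing on the table below the rail: 130 mm (along the rail's x) by 104 mm (along the rail) by 40 mm high, walls and floor 3 mm. Origin at the centre of its underside. It may be the first or the second tin along the rail.
- tin_full: The other tin, same size, already holding its paler roll. Origin at the centre of its underside. To be left alone.
- packed_roll_center (a point): Centre of the paler roll (58 mm diameter, 42 mm high) that is already in the other tin. To be left alone.
- tray: Fixed blue plastic tray 200 mm (x) by 180 mm (y), walls 18 mm high and 5 mm thick, floor 5 mm thick; origin at the centre of its underside, which is on the table. The cup's flange stays above the tray walls.
- sugar_jar: White jar, 68 mm diameter, 120 mm high, standing beyond the rail; origin at the centre of its underside. To be left alone.
- scraper: Steel spatula with a wooden handle, about 250 mm long, lying flat on the table on the robot's side of the rail; origin on its underside. To be left alone.
Mind the look-alikes: they are no part of the job. What is shaped like the part that bears roll_center but pink or turquoise is not meant.

How it is judged (in metres and radians):
On the way, in this order (a step that is already met when the one before it is completed fails the run):
1. the loaded cup stands still over the empty tin with its bottom shut (horizontal distance between cup_foot and tin_empty below 0.02 m and value of joint leaf below 0.15 rad and linear speed of cup below 0.02 m/s), for 0.3 s.
2. the tab is pressed and the bottom swings open over the empty tin (horizontal distance between cup_foot and tin_empty below 0.02 m and value of joint leaf above 1.1 rad), for 0.1 s.
3. the roll lies in the tin and the bottom has shut again (x of roll_center in the frame of tin_empty between -0.06 and 0.06 m and y of roll_center in the frame of tin_empty between -0.047 and 0.047 m and z of roll_center in the frame of tin_empty below 0.042 m and value of joint leaf below 0.2 rad and linear speed of roll below 0.05 m/s), for 0.1 s.
4. the empty cup is slid to the wide end of the rail (y of cup_foot in the frame of rail between -0.235 and -0.2 m and height (world z) of cup_foot below 0.1 m), for 0.1 s.
5. the cup is lifted out of the wide end (height (world z) of cup_foot above 0.15 m), for 0.1 s.
At the end, for the whole second after the job is handed in: The brown roll lies at rest in the tin that was empty (wholly inside its walls), that tin within 25 mm of where it stood; the cup stands upright (within 0.08 rad) on its foot on the floor of the blue tray, inside its walls, bottom shut, released and at rest (x of roll_center in the frame of tin_empty between -0.06 and 0.06 m and y of roll_center in the frame of tin_empty between -0.047 and 0.047 m and z of roll_center in the frame of tin_empty below 0.042 m and linear speed of roll below 0.03 m/s and x of cup_foot in the frame of tray between -0.065 and 0.065 m and y of cup_foot in the frame of tray between -0.055 and 0.055 m and z of cup_foot in the frame of tray below 0.01 m and angle between cup_foot's own z axis and vertical below 0.08 rad and linear speed of cup below 0.02 m/s and value of joint leaf below 0.2 rad and distance of tin_empty from where it was at the start of the episode below 0.025 m); the robot touches nothing.
It fails at once if the packed tin is shifted by more than 25 mm (distance of tin_full from where it was at the start of the episode above 0.025 m).
It fails at once if the packed roll is shifted by more than 30 mm (distance of packed_roll_center from where it was at the start of the episode above 0.03 m).
It fails at once if the sugar jar or the spatula is shifted by more than 30 mm (distance of any of sugar_jar, scraper from where it was at the start of the episode above 0.03 m).
It also fails if it takes over 69 s, if anything falls off the work surface, if the arm or the gripper's body presses on something with over 40 N, if the wrist force passes 120 N, or if a joint passes its speed limit or range.

ROBOT

A 6-joint arm with a two-finger parallel gripper is mounted at the origin on the work surface. World frame = base frame: x ahead of the robot, y to its left, z up, the work surface at z = 0. Lengths are in m, angles in degrees, forces in N, time in s.
With the tool pointing down it reaches from about 0.4 to 0.825 m from the base axis. Payload 7 kg.
Tool frame: the origin (TCP) lies between the finger pads; the fingertips stand 22 mm ahead of it and the grasp point (between the pads) lies 3 mm ahead of it; z points along the fingers, y is the line along which they close (so a half turn about z gives the same grasp; the last joint's range is limited). The gripper opens to 88 mm and grips with 3 to 60 N. Pads are 19 mm wide; open, the fingers measure 130 mm over their backs; the gripper's body (78 mm by 193 mm) begins 47 mm behind the grasp point.
Start: joints at [-58.321, 20.546, 0.682, 0, -70.136, -16.507], TCP at [0.177, -0.651, 0.218] pointing down, gripper open.
Joint ranges: [-176.03, 176.03], [-82.01, 121.73], [-58.28, 71.71], [-173.87, 95.51], [-174.79, -0.11], [-173.66, 173.66]. Speed limits (degrees/s): [136.94, 136.94, 172.46, 180, 180, 180].

INTERFACE

Orientations are given as [roll, pitch, yaw] about the fixed x, y, z axes, in that order (R = Rz(yaw) Ry(pitch) Rx(roll)).
In Python, from plant import ctrl gives the robot as it stands.
- The arm moves only by the tool apply_moves, never from a script. Its argument "targets" is a list of rows, each an object with "travel": the shift along the tool's x, y, z in mm, a list of three; "roll": the turn about the tool's z in degrees; "jaw": the finger opening in mm, from 0 to 87.6. In form: [{"travel": [tx, ty, tz], "roll": roll, "jaw": jaw}, ...]. A call has 1 to 10 rows; each row shifts and turns the commanded pose from where the row before left it, along the tool's axes as they then stand; what a row does not reach is not made up. A row lasts 1/10 s, in which the tool goes at most 50 mm and 8.59 degrees, less where a joint would pass 70% of its speed; a pose out of reach is approached as far as the arm can. A call with a gripper value outside its range is refused whole. The fingers move at their own pace and stop on an object; the grip force is fixed at half the most. Time passes only in rows, so rows that do not move let the fingers close. It gives the time, the measured TCP pose, the force, the opening and the grip force at its end, in the units of the state.
- ctrl.get_obs(): the state, without advancing time (a new reading comes with each control period).
- ctrl.snapshot(name): name is "scene" or "top" or "wrist"; returns the picture (400x640x3 uint8, red, green, blue); there is no depth.
- ctrl.calibration(name): a dict with "K" (3x3 intrinsics, pixels), "extrinsics" (4x4, takes a point from camera to world coordinates); the wrist camera has in their place "hand_eye" (4x4, takes a point from camera to tool coordinates, whose origin is the TCP and whose axes are the flange's). Camera axes: x right, y down, z forward; pixel columns grow to the right and rows downward; lengths in m; the calibration is good to about 2 mm. The wrist camera is an equidistant fisheye: a pixel r from the principal point sees the ray r / f radians off the axis. A picture is of the moment at which its call begins: read the wrist's pose just before it. calibration takes no time and is no camera call.
- ctrl.close_job(): hands the job in; it is judged then, once.
The state is a dict: "clock": time; "joint_pos": joint angles; "qvel": joint speeds; "tau": joint torques, N m; "tool_pos": TCP position; "orientation": TCP orientation; "force": force on the tool from outside, world axes, zero at the start; "moment": the same for the moment, N m; "opening": finger opening in m; "gripper_force": force on a finger pad.
Only numpy, scipy, OpenCV 4.12 (cv2) and the standard library are available. Lean on these libraries where they do the work, as an engineer would, in place of code of your own. Each camera call takes 0.05 s, during which the arm holds its last target. There are 200 camera calls.

## Working session

There is one attempt and no reset: what is moved stays moved. The work goes in short steps, Python scripts to look and compute and a tool call to move; the robot and the scene stay as the last step left them, time stands still between calls to the robot, and variables do not carry over. Pictures are saved under pics/ and viewed, at most 10 in all, crops included, and the job is handed in when it is done.

Besides the shell and the picture viewer there is one more tool, called after "Emit:" as name(argument=value, ...), one argument or row to a line, values as JSON. apply_moves: Moves the arm, as the interface text tells. Its arguments: {"type":"object","properties":{"targets":{"type":"array","items":{"type":"object","properties":{"travel":{"type":"array","items":{"type":"number"}},"roll":{"type":"number"},"jaw":{"type":"number"}}}}},"required":["targets"]}

```bash
mkdir -p pics; ls
python3 - <<'E'
from plant import ctrl
import cv2
o=ctrl.get_obs();print(o)
for n in ("scene","top"):
    cv2.imwrite(f"pics/{n}0.png",ctrl.snapshot(n)[:,:,::-1]);c=ctrl.calibration(n);print(n,c)
print(ctrl.calibration("wrist"))
E
```

```text
pics
{'clock': 0.0, 'joint_pos': array([-5.83210565e+01,  2.05925152e+01,  6.32474831e-01, -2.05702452e-02,
       -7.01358296e+01, -1.65065842e+01]), 'qvel': array([ 0.00721724, -0.04543516, -0.15466727,  0.07212316, -0.07018641,
        0.10725083]), 'tau': array([-3.91808380e-04, -5.82709050e+01,  2.93055421e+01,  6.99737817e+00,
        6.98700955e-03, -1.62398596e-04]), 'tool_pos': array([ 0.17649608, -0.65098064,  0.21689923]), 'orientation': array([ 1.79902586e+02, -8.70168092e-03, -1.64834639e+02]), 'force': array([-0.04672115,  0.06585688,  1.1211517 ]), 'moment': array([ 0.02849155,  0.03212195, -0.02535301]), 'gripper_force': 0.0, 'opening': 0.0878071910747726}
scene {'K': array([[503.47615002,   0.        , 324.74613217],
       [  0.        , 503.47615002, 196.07020012],
       [  0.        ,   0.        ,   1.        ]]), 'extrinsics': array([[ 0.22154397,  0.74257541, -0.63206014,  1.39021474],
       [ 0.97513934, -0.16561854,  0.14722014, -0.23368948],
       [ 0.00464118, -0.64896245, -0.76080629,  1.13511986],
       [ 0.        ,  0.        ,  0.        ,  1.     
[... 247 characters left out ...]

       [-0.99962809,  0.00411867, -0.02695757, -0.03555132],
       [ 0.02608099, -0.14436807, -0.98918029,  1.40525835],
       [ 0.        ,  0.        ,  0.        ,  1.        ]])}
{'K': array([[309.70691629,   0.        , 323.49418624],
       [  0.        , 309.70691629, 200.26390145],
       [  0.        ,   0.        ,   1.        ]]), 'hand_eye': array([[ 1.08026507e-03, -9.65620448e-01, -2.59953812e-01,
         6.94971981e-02],
       [ 9.99999404e-01,  1.00167709e-03,  4.34787050e-04,
        -3.65442871e-04],
       [-1.59449489e-04, -2.59954126e-01,  9.65620954e-01,
        -1.67218358e-01],
       [ 0.00000000e+00,  0.00000000e+00,  0.00000000e+00,
         1.00000000e+00]])}
```

View pics/scene0.png

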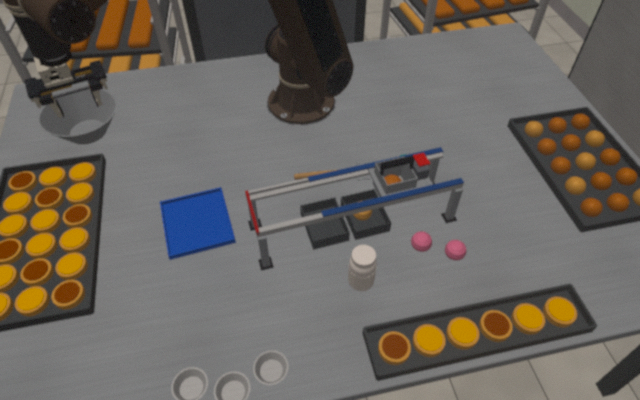

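View pics/top0.png

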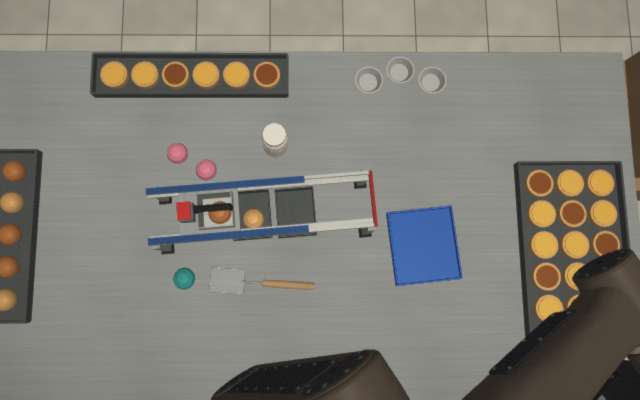

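The top view shows the cup at about (215,210) with its red tab at (184,211). The packed tin is at (255,214), the empty tin at (296,210), the red stop at (374,198) and the tray at (424,245). Next I'll measure these by colour masks.

```bash
cat > h.py <<'E'
import numpy as np,cv2
from plant import ctrl
def ray(n,uv):
    c=ctrl.calibration(n);E=c["extrinsics"]
    d=np.linalg.inv(c["K"])@[uv[0],uv[1],1.];return E[:3,3],E[:3,:3]@d
def cast(n,uv,z):
    o,d=ray(n,uv);return o+d*(z-o[2])/d[2]
def blobs(mask,amin=30):
    k,l,s,c=cv2.connectedComponentsWithStats(mask.astype(np.uint8))
    return [(l==i,s[i]) for i in range(1,k) if s[i][4]>=amin]
def rect(m):
    return cv2.minAreaRect(np.argwhere(m)[:,::-1].astype(np.float32))
E
python3 - <<'E'
from h import *
im=cv2.imread("pics/top0.png");h=cv2.cvtColor(im,cv2.COLOR_BGR2HSV).astype(int);H,S,V=h[...,0],h[...,1],h[...,2]
blue=(H>100)&(H<125)&(S>120)&(V>60)
red=((H<6)|(H>172))&(S>150)&(V>90)
for nm,m in(("blue",blue),("red",red)):
    for b,s in blobs(m):
        if s[1]<100: continue
        r=rect(b);p=cv2.boxPoints(r)
        z={"blue":.149,"red":.148}[nm]
        if nm=="blue" and s[4]>3000:z=.018
        if nm=="red" and s[0]<300:z=.198
        print(nm,s,"ctr",cast("top",r[0],z).round(4)[:2],"box",[cast("top",q,z).round(3)[:2].tolist() for q in p])
cv2.imwrite("pics/topcrop.png",cv2.resize(im[160:260,200:390],None,fx=4.2,fy=4.2,interpolation=cv2.INTER_CUBIC))
E
```

```text
blue [147 177 157  17 822] ctr [0.6071 0.1309] box [[0.599, 0.322], [0.629, -0.061], [0.616, -0.062], [0.585, 0.32]]
blue [ 387  206   75   80 4865] ctr [ 0.4637 -0.3899] box [[0.553, -0.29], [0.576, -0.472], [0.375, -0.488], [0.354, -0.31]]
blue [149 226 159  19 902] ctr [0.4837 0.1217] box [[0.476, 0.313], [0.506, -0.07], [0.491, -0.071], [0.462, 0.311]]
red [369 171   8  55 143] ctr [ 0.573  -0.2335] box [[0.641, -0.224], [0.641, -0.231], [0.506, -0.242], [0.505, -0.236]]
red [177 202  14  18 229] ctr [0.5375 0.2204] box [[0.558, 0.236], [0.558, 0.206], [0.517, 0.205], [0.517, 0.235]]
```

View pics/topcrop.png

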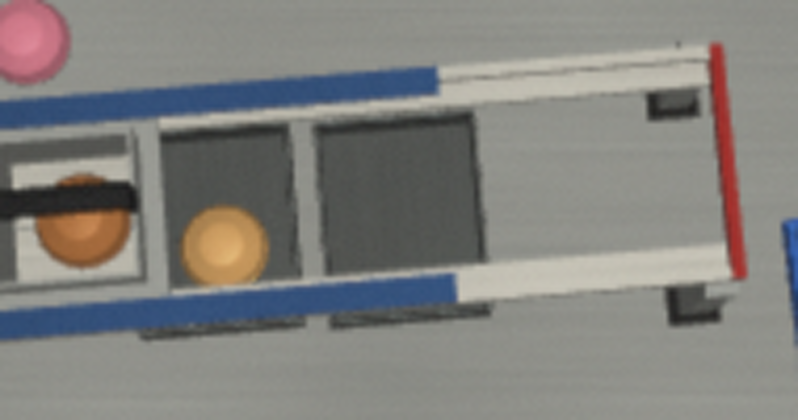

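The crop shows the empty tin's rim edges at full-picture pixels of about x=275–279 (left) and 313–317 (right), and the other tin holds the pale roll. I'll compute the rail frame while the tool rises and turns to the rail.

```bash
cat >> h.py <<'E'
YAW=np.radians(4.6); RX=np.array([np.cos(YAW),np.sin(YAW)]); RY=np.array([-np.sin(YAW),np.cos(YAW)]); O=np.array([.5522,.0416])
def rail(p): d=np.asarray(p)[:2]-O; return np.array([d@RX,d@RY])
def world(rx,ry): return O+rx*RX+ry*RY
def me():
    o=ctrl.get_obs();p=o["tool_pos"];print("t",round(o["clock"],2),"tcp",p.round(4),"ori",o["orientation"].round(2),"rail",rail(p).round(4),"F",o["force"].round(1),"open",round(o["opening"],4))
E
python3 - <<'E'
from h import *
e=[(275.2,189.8),(278.6,237.4),(312.9,186.9),(316.7,234.3)]
for q in e: print(rail(cast("top",q,.04)).round(4))
print("tin mean",np.mean([rail(cast("top",q,.04)) for q in e],0))
print("tab",rail(cast("top",(rect_c:=(184,211)),.198)))
for m in((.6071,.1309),(.4837,.1217),(.573,-.2335),(.5375,.2204)):print(rail(m).round(4))
im=cv2.imread("pics/top0.png")
hb=(im.max(2)<45);hb[:,:185]=0;hb[:,240:]=0;hb[:195]=0;hb[225:]=0
for b,s in blobs(hb): print("handle",s,rail(cast("top",rect(b)[0],.212)).round(4))
E
```

```text
[ 0.0581 -0.0354]
[-0.0699 -0.0343]
[ 0.0575 -0.1369]
[-0.0704 -0.1355]
tin mean [-0.00617346 -0.08553607]
tab [-0.00163089  0.17825979]
[0.0619 0.0846]
[-0.0619  0.0853]
[-0.0013 -0.2759]
[-0.0003  0.1794]
handle [194 204  38   9 197] [-0.0015  0.1096]
```

Emit:
apply_moves(
  targets=[
    {"travel": [0, 0, -40], "roll": 0, "jaw": 87},
    {"travel": [0, 0, -40], "roll": -7.9, "jaw": 87},
    {"travel": [0, 0, -20], "roll": -7.9, "jaw": 87},
    {"travel": [0, 0, 0], "roll": -7.9, "jaw": 87},
    {"travel": [0, 0, 0], "roll": -7.9, "jaw": 87},
    {"travel": [0, 0, 0], "roll": -7.9, "jaw": 87},
    {"travel": [0, 0, 0], "roll": -7.9, "jaw": 87},
    {"travel": [0, 0, 0], "roll": -8, "jaw": 87},
    {"travel": [0, 0, 0], "roll": -8, "jaw": 87},
    {"travel": [0, 0, 0], "roll": -8, "jaw": 87},
  ],
)

```text
clock: 1.1
tool_pos: [0.1766, -0.6512, 0.3173]
orientation: [180.0, 0.1, -93.1]
force: [-0.8, -0.1, -0.1]
opening: 0.087
gripper_force: 0.0
```

Emit:
apply_moves(
  targets=[
    {"travel": [0, 0, 0], "roll": -7.7, "jaw": 87},
    {"travel": [-30, -35, 0], "roll": 0, "jaw": 87},
    {"travel": [-30, -35, 0], "roll": 0, "jaw": 87},
    {"travel": [-30, -35, 0], "roll": 0, "jaw": 87},
    {"travel": [-30, -35, 0], "roll": 0, "jaw": 87},
    {"travel": [-30, -35, 0], "roll": 0, "jaw": 87},
    {"travel": [-30, -35, 0], "roll": 0, "jaw": 87},
    {"travel": [-30, -35, 0], "roll": 0, "jaw": 87},
    {"travel": [-30, -35, 0], "roll": 0, "jaw": 87},
    {"travel": [-30, -35, 0], "roll": 0, "jaw": 87},
  ],
)

```text
clock: 2.1
tool_pos: [0.4716, -0.357, 0.3177]
orientation: [180.0, 0.0, -85.7]
force: [-0.2, -0.8, -0.1]
opening: 0.0872
gripper_force: 0.0
```

Emit:
apply_moves(
  targets=[
    {"travel": [-40, -10, 0], "roll": 0, "jaw": 87},
    {"travel": [-45, -10, 0], "roll": 0, "jaw": 87},
    {"travel": [-45, -10, 0], "roll": 0, "jaw": 87},
    {"travel": [-45, -10, 0], "roll": 0, "jaw": 87},
    {"travel": [-45, -10, 0], "roll": 0, "jaw": 87},
    {"travel": [-45, -10, 0], "roll": 0, "jaw": 87},
    {"travel": [-45, -10, 0], "roll": 0, "jaw": 87},
    {"travel": [-45, -10, 0], "roll": 0, "jaw": 87},
    {"travel": [-45, -10, 0], "roll": 0, "jaw": 87},
    {"travel": [-40, -10, 0], "roll": 0, "jaw": 87},
  ],
)

```text
clock: 3.1
tool_pos: [0.5373, 0.0897, 0.3178]
orientation: [180.0, 0.0, -85.7]
force: [0.9, -0.5, 0.4]
opening: 0.0874
gripper_force: 0.0
```

```bash
python3 -c "
from h import *
me()"
```

```text
t 3.1 tcp [0.5373 0.0897 0.3178] ori [ 1.7999e+02  1.0000e-02 -8.5690e+01] rail [-0.011   0.0491] F [ 0.9 -0.5  0.4] open 0.0874
```

Emit:
apply_moves(
  targets=[
    {"travel": [-30, -5, 0], "roll": -0.3, "jaw": 87},
    {"travel": [-30, -5, 0], "roll": 0, "jaw": 87},
    {"travel": [0, 0, 20], "roll": 0, "jaw": 87},
    {"travel": [0, 0, 20], "roll": 0, "jaw": 87},
    {"travel": [0, 0, 0], "roll": 0, "jaw": 87},
  ],
)

```text
clock: 3.6
tool_pos: [0.5412, 0.1479, 0.2747]
orientation: [179.7, -0.1, -85.4]
force: [1.1, -0.8, 1.1]
opening: 0.0869
gripper_force: 0.0
```

Run:
```python
from h import *
me()
cv2.imwrite("pics/w1.png",ctrl.snapshot("wrist")[:,:,::-1])
```

```text
t 3.6 tcp [0.5412 0.1479 0.2747] ori [ 1.797e+02 -1.000e-01 -8.541e+01] rail [-0.0024  0.1068] F [ 1.1 -0.8  1.1] open 0.0869
```

View pics/w1.png

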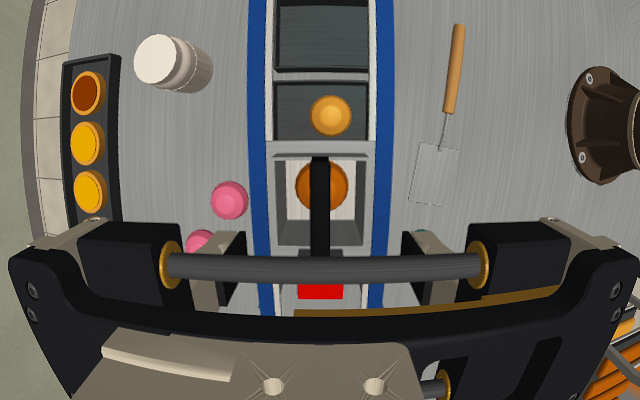

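The wrist view shows the black bar at about column 320, centred between the fingers (215 to 425), with the roll beneath it. I'll descend and grip.

Emit:
apply_moves(
  targets=[
    {"travel": [-3, -1, 20], "roll": 0, "jaw": 87},
    {"travel": [0, 0, 20], "roll": 0, "jaw": 87},
    {"travel": [0, 0, 15], "roll": 0, "jaw": 87},
    {"travel": [0, 0, 10], "roll": 0, "jaw": 87},
    {"travel": [0, 0, 0], "roll": 0, "jaw": 50},
    {"travel": [0, 0, 0], "roll": 0, "jaw": 30},
    {"travel": [0, 0, 0], "roll": 0, "jaw": 8},
    {"travel": [0, 0, 0], "roll": 0, "jaw": 8},
    {"travel": [0, 0, 0], "roll": 0, "jaw": 8},
    {"travel": [0, 0, 0], "roll": 0, "jaw": 8},
  ],
)

```text
clock: 4.65
tool_pos: [0.5438, 0.1512, 0.2131]
orientation: [-180.0, 0.0, -85.4]
force: [-0.2, 0.3, 0.2]
opening: 0.0446
gripper_force: 0.0
```

```bash
python3 -c "
from h import *
me()"
```

```text
t 4.65 tcp [0.5438 0.1512 0.2131] ori [-1.7998e+02  1.0000e-02 -8.5430e+01] rail [0.0004 0.1099] F [-0.2  0.3  0.2] open 0.0446
```

Emit:
apply_moves(
  targets=[
    {"travel": [0, 1, 4], "roll": 0, "jaw": 8},
    {"travel": [0, 0, 0], "roll": 0, "jaw": 8},
    {"travel": [0, 0, 0], "roll": 0, "jaw": 8},
    {"travel": [0, 0, 0], "roll": 0, "jaw": 8},
    {"travel": [0, 0, 0], "roll": 0, "jaw": 8},
    {"travel": [0, 0, 0], "roll": 0, "jaw": 8},
    {"travel": [0, 0, 0], "roll": 0, "jaw": 8},
    {"travel": [0, 0, 0], "roll": 0, "jaw": 8},
    {"travel": [0, 0, 0], "roll": 0, "jaw": 8},
  ],
)

```text
clock: 5.55
tool_pos: [0.5427, 0.1511, 0.2089]
orientation: [-180.0, 0.0, -85.4]
force: [0.3, 0.0, 0.2]
opening: 0.0083
gripper_force: 0.0
```

```bash
python3 -c "
from h import *
me()"
```

```text
t 5.55 tcp [0.5427 0.1511 0.2089] ori [-180.      0.    -85.43] rail [-0.0007  0.1099] F [0.3 0.  0.2] open 0.0083
```

Run:
```python
from h import *
a=ctrl.snapshot("wrist")[:,:,::-1];b=ctrl.snapshot("scene")[:,:,::-1]
cv2.imwrite("pics/m2.png",np.vstack([cv2.resize(a[100:340,160:480],(640,480)[:2])[:480],]))
cv2.imwrite("pics/s2.png",cv2.resize(b[110:250,300:480],None,fx=4,fy=4,interpolation=cv2.INTER_CUBIC))
```

```text
(no output)
```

View pics/m2.png

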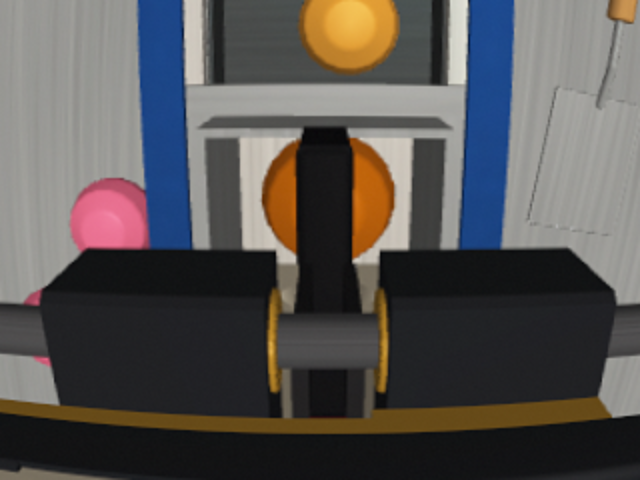

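View pics/s2.png

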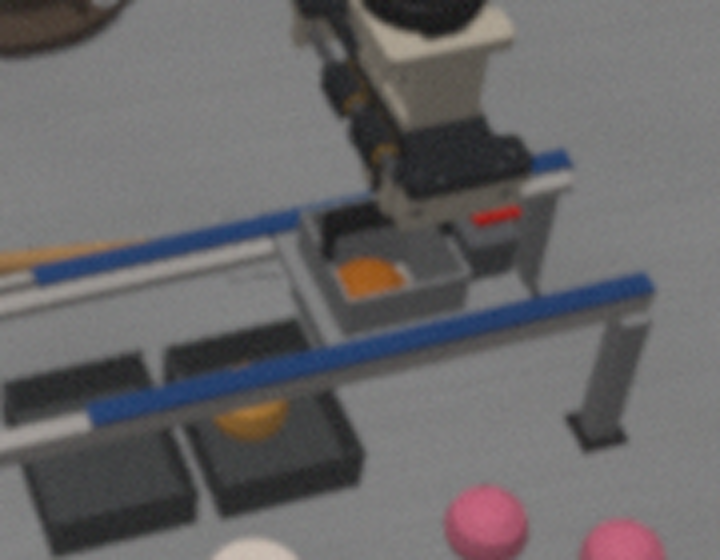

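The bar runs between the fingers (about x=322 in the zoomed wrist crop), but the grip reads no force. I'll close fully to see whether it holds.

Emit:
apply_moves(
  targets=[
    {"travel": [0, 0, 0], "roll": 0, "jaw": 0},
    {"travel": [0, 0, 0], "roll": 0, "jaw": 0},
    {"travel": [0, 0, 0], "roll": 0, "jaw": 0},
    {"travel": [0, 0, 0], "roll": 0, "jaw": 0},
  ],
)

```text
clock: 6.05
tool_pos: [0.5427, 0.1511, 0.2089]
orientation: [-180.0, 0.0, -85.4]
force: [0.1, -0.2, 0.3]
opening: 0.0005
gripper_force: 0.0
```

Run:
```python
from h import *
def redc(f,box):
    im=cv2.imread(f);h=cv2.cvtColor(im,cv2.COLOR_BGR2HSV).astype(int)
    m=((h[...,0]<6)|(h[...,0]>172))&(h[...,1]>150)&(h[...,2]>60)
    k=np.zeros_like(m);k[box[1]:box[3],box[0]:box[2]]=1
    bs=blobs(m&k,10);b,s=max(bs,key=lambda q:q[1][4]);print(s);return rect(b)[0]
a=redc("pics/top0.png",(170,190,200,230));b=redc("pics/scene0.png",(405,140,440,175));print(a,b)
def tri(r):
    A=sum(np.eye(3)-np.outer(d,d)/(d@d) for o,d in r);v=sum((np.eye(3)-np.outer(d,d)/(d@d))@o for o,d in r);return np.linalg.solve(A,v)
p=tri([ray("top",a),ray("scene",b)]);print("tab",p,rail(p))
im=cv2.imread("pics/w1.png")
# wrist ray of tab near edge etc
c=ctrl.calibration("wrist");K=c["K"]
ori=[179.7,-.1,-85.41]
from scipy.spatial.transform import Rotation as R
T=np.eye(4);T[:3,:3]=R.from_euler("xyz",ori,degrees=True).as_matrix();T[:3,3]=[.5412,.1479,.2747]
def wray(uv):
    v=(np.array(uv)-K[:2,2]);r=np.hypot(*v);th=r/K[0,0];d=np.r_[v/r*np.sin(th),np.cos(th)]
    M=T@c["hand_eye"];return M[:3,3],M[:3,:3]@d
for z in(.212,.20,.19,.18):
    out=[]
    for uv in((310,157),(329,157),(320,157)):
        o,d=wray(uv);q=o+d*(z-o[2])/d[2];out.append(rail(q).round(4).tolist())
    print(z,out)
o=cv2.imread("pics/s2.png")
cv2.imwrite("pics/m3.png",cv2.resize(cv2.imread("pics/scene0.png")[140:210,350:470],None,fx=6,fy=6,interpolation=cv2.INTER_CUBIC))
```

```text
[177 202  14  18 229]
[413 153  17  13 143]
(183.5, 210.5) (420.76922607421875, 159.15382385253906)
tab [0.53830717 0.22213113 0.19321896] [0.00063032 0.1810638 ]
0.212 [[0.0076, 0.0652], [-0.0066, 0.0652], [0.0001, 0.0652]]
0.2 [[0.0081, 0.0666], [-0.0068, 0.0666], [0.0002, 0.0666]]
0.19 [[0.0085, 0.0678], [-0.0071, 0.0678], [0.0003, 0.0679]]
0.18 [[0.0089, 0.069], [-0.0073, 0.0691], [0.0004, 0.0691]]
```

View pics/m3.png

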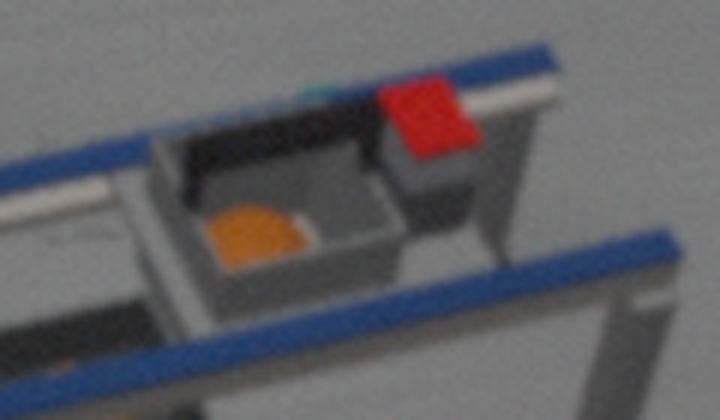

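The bar and tab stand where the description puts them. I'll project the expected fingertip and bar positions into the scene crop to see how high the fingers really are.

Run:
```python
from h import *
def proj(n,P):
    c=ctrl.calibration(n);q=np.linalg.inv(c["extrinsics"])@np.r_[P,1];u=c["K"]@q[:3];return u[:2]/u[2]
def s2(P): return ((proj("scene",P)-[300,110])*4).round(0)
def m3(P): return ((proj("scene",P)-[350,140])*6).round(0)
for ry in(.066,.153):
  for z in(.198,.212): print("bar end",ry,z,"m3",m3([*world(.008,ry),z]),"s2",s2([*world(.008,ry),z]))
for z in(.187,.2,.212,.225,.256):
  for dy in(-.0095,.0095): print("finger z",z,dy,s2([*world(.004,.110+dy),z]))
for x in(.0,.0965):
  for dy in(-.039,.039): print("body",x,dy,s2([*world(x,.110+dy),.253]))
me()
b=ctrl.snapshot("scene")[:,:,::-1]
cv2.imwrite("pics/s3.png",cv2.resize(b[110:210,340:460],None,fx=6,fy=6,interpolation=cv2.INTER_CUBIC))
```

```text
bar end 0.066 0.198 m3 [185. 176.] s2 [323. 237.]
bar end 0.066 0.212 m3 [188. 153.] s2 [325. 222.]
bar end 0.153 0.198 m3 [372. 133.] s2 [448. 208.]
bar end 0.153 0.212 m3 [377. 110.] s2 [451. 193.]
finger z 0.187 -0.0095 [369. 233.]
finger z 0.187 0.0095 [396. 227.]
finger z 0.2 -0.0095 [371. 219.]
finger z 0.2 0.0095 [398. 213.]
finger z 0.212 -0.0095 [373. 206.]
finger z 0.212 0.0095 [401. 200.]
finger z 0.225 -0.0095 [375. 192.]
finger z 0.225 0.0095 [403. 186.]
finger z 0.256 -0.0095 [381. 157.]
finger z 0.256 0.0095 [409. 150.]
body 0.0 -0.039 [334. 166.]
body 0.0 0.039 [449. 140.]
body 0.0965 -0.039 [394. 275.]
body 0.0965 0.039 [514. 247.]
t 6.05 tcp [0.5427 0.1511 0.2089] ori [-180.      0.    -85.43] rail [-0.0007  0.1099] F [ 0.1 -0.2  0.3] open 0.0005
```

View pics/s3.png

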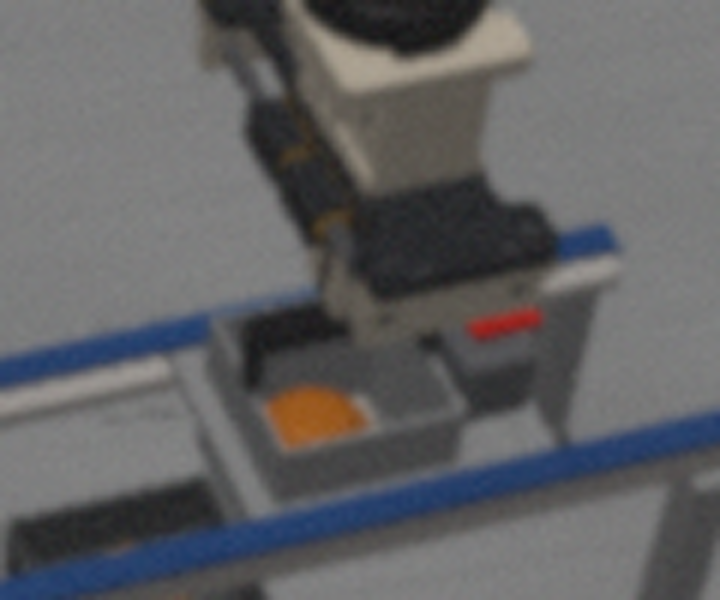

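The gripper body looks about 40 mm higher in the scene than its reported pose implies. I'll check the height from the known rail width in the wrist picture.

```bash
cat >> h.py <<'E'
from scipy.spatial.transform import Rotation as R
def wcast(uv,z,pos,ori):
    c=ctrl.calibration("wrist");K=c["K"];T=np.eye(4);T[:3,:3]=R.from_euler("xyz",ori,degrees=True).as_matrix();T[:3,3]=pos
    v=np.array(uv)-K[:2,2];r=np.hypot(*v);th=r/K[0,0];M=T@c["hand_eye"];d=M[:3,:3]@np.r_[v/r*np.sin(th),np.cos(th)]
    return M[:3,3]+d*(z-M[2,3])/d[2]
E
python3 - <<'E'
from h import *
im=cv2.imread("pics/w1.png");h=cv2.cvtColor(im,cv2.COLOR_BGR2HSV).astype(int)
m=(h[...,0]>100)&(h[...,0]<125)&(h[...,1]>120)&(h[...,2]>60)
for row in(60,100,140,180):
    c=np.flatnonzero(m[row,200:450])+200;l=c[c<320];r=c[c>320]
    for dz in(0,.03):
        e=[rail(wcast((q,row),.149,[.5412,.1479,.2747+dz],[179.7,-.1,-85.41])) for q in(l.min()-.5,l.max()+.5,r.min()-.5,r.max()+.5)]
        print(row,dz,[x[0].round(4) for x in e],"inner gap",(e[1]-e[2])[0].round(4),"outer",(e[0]-e[3])[0].round(4),"y",e[0][1].round(3))
E
```

```text
60 0 [np.float64(0.0704), np.float64(0.0529), np.float64(-0.0526), np.float64(-0.069)] inner gap 0.1054 outer 0.1395 y -0.022
60 0.03 [np.float64(0.0778), np.float64(0.0584), np.float64(-0.0578), np.float64(-0.076)] inner gap 0.1162 outer 0.1538 y -0.029
100 0 [np.float64(0.0704), np.float64(0.0529), np.float64(-0.0526), np.float64(-0.0691)] inner gap 0.1055 outer 0.1395 y 0.017
100 0.03 [np.float64(0.0777), np.float64(0.0584), np.float64(-0.0578), np.float64(-0.076)] inner gap 0.1162 outer 0.1538 y 0.015
140 0 [np.float64(0.0702), np.float64(0.0535), np.float64(-0.0522), np.float64(-0.0689)] inner gap 0.1057 outer 0.1391 y 0.055
140 0.03 [np.float64(0.0775), np.float64(0.0591), np.float64(-0.0574), np.float64(-0.0758)] inner gap 0.1165 outer 0.1533 y 0.057
180 0 [np.float64(0.0698), np.float64(0.0537), np.float64(-0.0524), np.float64(-0.0695)] inner gap 0.1061 outer 0.1393 y 0.095
180 0.03 [np.float64(0.0771), np.float64(0.0594), np.float64(-0.0576), np.float64(-0.0764)] inner gap 0.117 outer 0.1535 y 0.101
```

Run:
```python
from h import *
c=ctrl.calibration("wrist");K=c["K"];Hi=np.linalg.inv(c["hand_eye"])
def wp(P):
    q=(Hi@np.r_[P,1])[:3];th=np.arccos(q[2]/np.linalg.norm(q));v=q[:2]/np.hypot(*q[:2]);return (K[:2,2]+v*th*K[0,0]).round(0)
for z in(.022,.003,-.02,-.044):
    print(z,"inner edge L/R",wp([.0095,-.0435,z]),wp([.0095,.0435,z]),"outer",wp([.0095,-.065,z]),wp([.0095,.065,z]))
me()
a=cv2.imread("pics/w1.png");b=ctrl.snapshot("wrist")[:,:,::-1]
cv2.imwrite("pics/m4.png",np.hstack([cv2.resize(x[210:330,y0:y0+w],None,fx=f,fy=f,interpolation=cv2.INTER_CUBIC) for x,y0,w,f in((a,190,140,2.8),(b,250,140,2.8))]))
```

```text
0.022 inner edge L/R [257. 214.] [391. 215.] outer [226. 214.] [422. 214.]
0.003 inner edge L/R [251. 224.] [397. 224.] outer [217. 224.] [431. 224.]
-0.02 inner edge L/R [241. 239.] [407. 239.] outer [203. 237.] [444. 238.]
-0.044 inner edge L/R [228. 258.] [420. 258.] outer [186. 256.] [462. 256.]
t 6.1 tcp [0.5427 0.1511 0.2089] ori [180.    -0.   -85.43] rail [-0.0007  0.1099] F [-0.8  0.7  0.3] open 0.0007
```

View pics/m4.png

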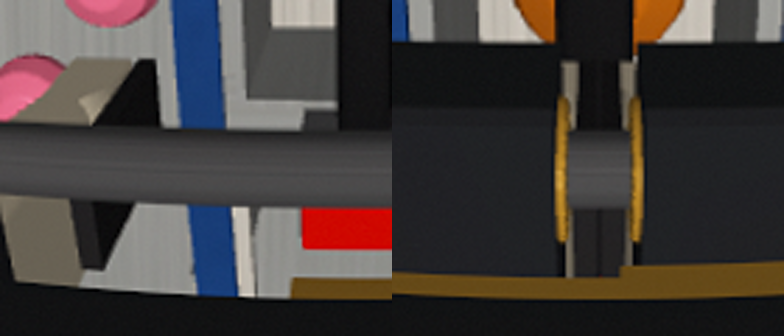

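The open fingertip corner shows at about (245,232) in the full wrist picture. It should be at (257,214) if the tips were 22 mm ahead of the TCP. Column and row agree that the real tips lie about 10 mm behind the reported TCP, roughly 32 mm shorter than stated. This explains why the fingers closed above the bar, so I'll open, go 32 mm lower and regrip.

Emit:
apply_moves(
  targets=[
    {"travel": [0, 0, -5], "roll": 0, "jaw": 60},
    {"travel": [0, 0, 0], "roll": 0, "jaw": 60},
    {"travel": [0, 0, 0], "roll": 0, "jaw": 60},
    {"travel": [0, 0, 0], "roll": 0, "jaw": 60},
    {"travel": [0, 0, 0], "roll": 0, "jaw": 60},
    {"travel": [0, 0, 0], "roll": 0, "jaw": 60},
    {"travel": [0, 0, 0], "roll": 0, "jaw": 60},
    {"travel": [0, 0, 0], "roll": 0, "jaw": 60},
  ],
)

```text
clock: 6.95
tool_pos: [0.5427, 0.151, 0.2138]
orientation: [180.0, -0.0, -85.4]
force: [-0.2, 1.0, 0.0]
opening: 0.0572
gripper_force: 0.0
```

Emit:
apply_moves(
  targets=[
    {"travel": [0, 0, 10], "roll": 0, "jaw": 60},
    {"travel": [0, 0, 10], "roll": 0, "jaw": 60},
    {"travel": [0, 0, 8], "roll": 0, "jaw": 60},
    {"travel": [0, 0, 4], "roll": 0, "jaw": 60},
    {"travel": [0, 0, 4], "roll": 0, "jaw": 60},
    {"travel": [0, 0, 0], "roll": 0, "jaw": 60},
    {"travel": [0, 0, 0], "roll": 0, "jaw": 60},
  ],
)

```text
clock: 7.65
tool_pos: [0.5429, 0.1511, 0.178]
orientation: [-180.0, -0.0, -85.4]
force: [-0.2, -0.9, 0.0]
opening: 0.0598
gripper_force: 0.0
```

Emit:
apply_moves(
  targets=[
    {"travel": [0, 0, 0], "roll": 0, "jaw": 30},
    {"travel": [0, 0, 0], "roll": 0, "jaw": 10},
    {"travel": [0, 0, 0], "roll": 0, "jaw": 10},
    {"travel": [0, 0, 0], "roll": 0, "jaw": 10},
    {"travel": [0, 0, 0], "roll": 0, "jaw": 10},
    {"travel": [0, 0, 0], "roll": 0, "jaw": 10},
    {"travel": [0, 0, 0], "roll": 0, "jaw": 10},
    {"travel": [0, 0, 0], "roll": 0, "jaw": 10},
    {"travel": [0, 0, 0], "roll": 0, "jaw": 10},
    {"travel": [0, 0, 0], "roll": 0, "jaw": 10},
  ],
)

```text
clock: 8.65
tool_pos: [0.5429, 0.1511, 0.178]
orientation: [-180.0, 0.0, -85.4]
force: [2.1, -0.5, 0.6]
opening: 0.0156
gripper_force: 30.0
```

Emit:
apply_moves(
  targets=[
    {"travel": [4, 0, 0], "roll": 0, "jaw": 10},
    {"travel": [8, 0, 0], "roll": 0, "jaw": 10},
    {"travel": [10, 0, 0], "roll": 0, "jaw": 10},
    {"travel": [10, 0, 0], "roll": 0, "jaw": 10},
    {"travel": [10, 0, 0], "roll": 0, "jaw": 10},
    {"travel": [10, 0, 0], "roll": 0, "jaw": 10},
    {"travel": [12, 0, 0], "roll": 0, "jaw": 10},
    {"travel": [12, 0, 0], "roll": 0, "jaw": 10},
    {"travel": [12, 0, 0], "roll": 0, "jaw": 10},
    {"travel": [12, 0, 0], "roll": 0, "jaw": 10},
  ],
)

```text
clock: 9.65
tool_pos: [0.5508, 0.0505, 0.178]
orientation: [-180.0, 0.0, -85.4]
force: [0.8, 7.8, 4.0]
opening: 0.0157
gripper_force: 30.0
```

```bash
python3 -c "
from h import *
me()"
```

```text
t 9.65 tcp [0.5508 0.0505 0.178 ] ori [-1.7998e+02  1.0000e-02 -8.5430e+01] rail [-0.0007  0.009 ] F [0.8 7.8 4. ] open 0.0157
```

Emit:
apply_moves(
  targets=[
    {"travel": [12, 0, 0], "roll": 0, "jaw": 10},
    {"travel": [12, 0, 0], "roll": 0, "jaw": 10},
    {"travel": [12, 0, 0], "roll": 0, "jaw": 10},
    {"travel": [12, 0, 0], "roll": 0, "jaw": 10},
    {"travel": [12, 0, 0], "roll": 0, "jaw": 10},
    {"travel": [10, 0, 0], "roll": 0, "jaw": 10},
    {"travel": [10, 0, 0], "roll": 0, "jaw": 10},
    {"travel": [8, 0, 0], "roll": 0, "jaw": 10},
    {"travel": [5, 0, 0], "roll": 0, "jaw": 10},
    {"travel": [2, 0, 0], "roll": 0, "jaw": 10},
  ],
)

```text
clock: 10.65
tool_pos: [0.5581, -0.044, 0.1779]
orientation: [180.0, 0.0, -85.5]
force: [-0.9, 2.9, 5.9]
opening: 0.0157
gripper_force: 30.0
```

Emit:
apply_moves(
  targets=[
    {"travel": [0, 0, 0], "roll": 0, "jaw": 10},
    {"travel": [0, 0, 0], "roll": 0, "jaw": 10},
    {"travel": [0, 0, 0], "roll": 0, "jaw": 50},
    {"travel": [0, 0, 0], "roll": 0, "jaw": 50},
    {"travel": [0, 0, 0], "roll": 0, "jaw": 50},
    {"travel": [0, 0, 0], "roll": 0, "jaw": 50},
    {"travel": [0, 0, 0], "roll": 0, "jaw": 50},
    {"travel": [0, 0, 0], "roll": 0, "jaw": 50},
    {"travel": [0, 0, 0], "roll": 0, "jaw": 50},
    {"travel": [0, 0, 0], "roll": 0, "jaw": 50},
  ],
)

```text
clock: 11.65
tool_pos: [0.5582, -0.0433, 0.1779]
orientation: [180.0, 0.0, -85.4]
force: [-0.2, 1.0, -0.1]
opening: 0.0499
gripper_force: 0.0
```

Emit:
apply_moves(
  targets=[
    {"travel": [0, 0, -20], "roll": 0, "jaw": 50},
    {"travel": [0, 0, -30], "roll": 0, "jaw": 50},
    {"travel": [0, 0, -30], "roll": 0, "jaw": 0},
    {"travel": [0, 0, 0], "roll": 0, "jaw": 0},
    {"travel": [0, 0, 0], "roll": 0, "jaw": 0},
    {"travel": [0, 0, 0], "roll": 0, "jaw": 0},
  ],
)

```text
clock: 12.25
tool_pos: [0.5577, -0.0433, 0.2569]
orientation: [179.9, 0.0, -85.4]
force: [-0.5, 0.2, -0.2]
opening: 0.0232
gripper_force: 0.0
```

Run:
```python
from h import *
me();o=ctrl.get_obs();w=ctrl.snapshot("wrist");t=ctrl.snapshot("top")
cv2.imwrite("pics/w5.png",w[:,:,::-1]);cv2.imwrite("pics/t5.png",t[:,:,::-1])
for n,im in(("w",w),("t",t)):
    h=cv2.cvtColor(im,cv2.COLOR_RGB2HSV).astype(int)
    m=((h[...,0]<5)|(h[...,0]>172))&(h[...,1]>170)&(h[...,2]>70)
    for b,s in blobs(m,40):
        c=rect(b)
        p=cast("top",c[0],.198) if n=="t" else wcast(c[0],.198,o["tool_pos"],o["orientation"])
        print(n,s,np.round(c[0]),"rail@.198",rail(p).round(4))
# empty tin dark interior in the wrist view: front (-y) edge of dark tin, beyond the cup
h=cv2.cvtColor(w,cv2.COLOR_RGB2GRAY).astype(int);print(h[0:240:6,300],h[0:240:6,345])
```

```text
t 12.25 tcp [ 0.5577 -0.0433  0.2569] ori [ 1.7992e+02  1.0000e-02 -8.5440e+01] rail [-0.0014 -0.0851] F [-0.5  0.2 -0.2] open 0.0232
w [ 299  284   49   22 1058] [323. 294.] rail@.198 [-0.0008 -0.0111]
t [370 172   7  53  90] [373. 198.] rail@.198 [-0.0084 -0.2672]
t [261 198  13  15 162] [267. 205.] rail@.198 [-0.0038 -0.0156]
[ 60 143 145 148 146 145 145 141 141 139 138 140 141 143 140 139 139 140
 141 139 141 141 144 159 154 124 152 189 173  60  86  91  84 110 187 187
 187  70  75  12] [ 55 140 140 140 140 142 140 143 144 144 144 140 138 134 135 137 137 137
 139 141 142 143 147 163 157 125 158 186  74 105 106 105 103 101 170 181
 180  70  77  58]
```

Emit:
apply_moves(
  targets=[
    {"travel": [-25, 0, 0], "roll": 0, "jaw": 0},
    {"travel": [-30, 0, 0], "roll": 0, "jaw": 0},
    {"travel": [-14, 0, 0], "roll": 0, "jaw": 0},
    {"travel": [0, 0, 0], "roll": 0, "jaw": 0},
    {"travel": [0, 0, 20], "roll": 0, "jaw": 0},
    {"travel": [0, 0, 20], "roll": 0, "jaw": 0},
    {"travel": [0, 0, 15], "roll": 0, "jaw": 0},
    {"travel": [0, 0, 5], "roll": 0, "jaw": 0},
    {"travel": [0, 0, 0], "roll": 0, "jaw": 0},
  ],
)

```text
clock: 13.25
tool_pos: [0.5524, 0.0248, 0.1971]
orientation: [179.9, -0.0, -85.4]
force: [0.2, -0.2, 0.1]
opening: 0.0004
gripper_force: 0.0
```

```bash
python3 -c "
from h import *
me()"
```

```text
t 13.25 tcp [0.5524 0.0248 0.1971] ori [ 1.799e+02 -4.000e-02 -8.544e+01] rail [-0.0011 -0.0167] F [ 0.2 -0.2  0.1] open 0.0004
```

Emit:
apply_moves(
  targets=[
    {"travel": [0, 0, 4], "roll": 0, "jaw": 0},
    {"travel": [0, 0, 4], "roll": 0, "jaw": 0},
    {"travel": [0, 0, 4], "roll": 0, "jaw": 0},
    {"travel": [0, 0, 0], "roll": 0, "jaw": 0},
  ],
)

```text
clock: 13.65
tool_pos: [0.553, 0.0255, 0.1858]
orientation: [-180.0, 0.0, -85.4]
force: [0.3, -0.5, 0.5]
opening: 0.0005
gripper_force: 0.5
```

Emit:
apply_moves(
  targets=[
    {"travel": [0, 0, 3], "roll": 0, "jaw": 0},
    {"travel": [0, 0, 3], "roll": 0, "jaw": 0},
    {"travel": [0, 0, 0], "roll": 0, "jaw": 0},
  ],
)

```text
clock: 13.95
tool_pos: [0.5527, 0.0255, 0.1795]
orientation: [180.0, 0.0, -85.4]
force: [-0.1, 0.6, 0.4]
opening: 0.0004
gripper_force: 0.1
```

Emit:
apply_moves(
  targets=[
    {"travel": [0, 0, 2], "roll": 0, "jaw": 0},
    {"travel": [0, 0, 2], "roll": 0, "jaw": 0},
    {"travel": [0, 0, 0], "roll": 0, "jaw": 0},
  ],
)

```text
clock: 14.25
tool_pos: [0.5528, 0.0255, 0.176]
orientation: [-180.0, -0.0, -85.4]
force: [-2.4, 1.3, 6.3]
opening: 0.0004
gripper_force: 3.1
```

Emit:
apply_moves(
  targets=[
    {"travel": [0, 0, 2], "roll": 0, "jaw": 0},
    {"travel": [0, 0, 2], "roll": 0, "jaw": 0},
    {"travel": [0, 0, 0], "roll": 0, "jaw": 0},
  ],
)

```text
clock: 14.55
tool_pos: [0.553, 0.0255, 0.1744]
orientation: [-179.9, -0.0, -85.4]
force: [-8.8, 0.5, 21.7]
opening: 0.0006
gripper_force: 11.0
```

Contact has started at TCP z of about 0.177, but the force is rising too steeply for the spring. I'll take a scene picture now, then judge.

Run:
```python
from h import *
me();print(ctrl.get_obs()["moment"])
b=ctrl.snapshot("scene")[:,:,::-1];t=ctrl.snapshot("top")[:,:,::-1];w=ctrl.snapshot("wrist")[:,:,::-1]
for n,i in zip("stw",(b,t,w)):cv2.imwrite(f"pics/p6{n}.png",i)
B=cv2.resize(b[110:210,330:430],None,fx=5,fy=5,interpolation=cv2.INTER_CUBIC)
W=cv2.resize(w[130:330,250:400],None,fx=2,fy=2);W=cv2.copyMakeBorder(W,0,100,0,0,cv2.BORDER_CONSTANT)
cv2.imwrite("pics/m6.png",np.hstack([B,W]))
```

```text
t 14.55 tcp [0.553  0.0255 0.1744] ori [-1.799e+02 -2.000e-02 -8.538e+01] rail [-0.0005 -0.0162] F [-8.8  0.5 21.7] open 0.0006
[0.60713578 3.53745219 0.01742065]
```

View pics/m6.png

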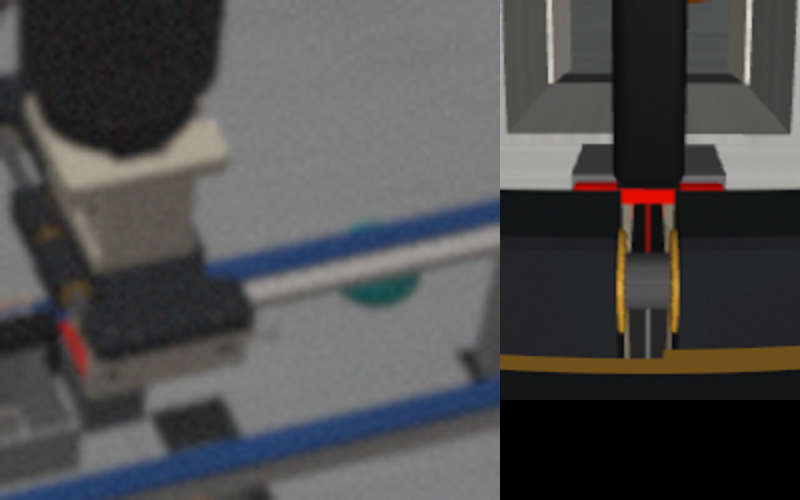

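The wrist crop shows the pale bottom gone. The dark tin floor is visible between two edge-on leaf strips, and the brown roll is at about wrist (347,130). So the tab is fully down and the hard stop was its end of travel. I'll hold it a moment, then let it come up.

Emit:
apply_moves(
  targets=[
    {"travel": [0, 0, 0], "roll": 0, "jaw": 0},
    {"travel": [0, 0, 0], "roll": 0, "jaw": 0},
    {"travel": [0, 0, 0], "roll": 0, "jaw": 0},
  ],
)

```text
clock: 15.0
tool_pos: [0.553, 0.0255, 0.1744]
orientation: [-179.9, -0.0, -85.4]
force: [-8.9, 1.6, 21.2]
opening: 0.0003
gripper_force: 10.8
```

Run:
```python
from h import *
me();o=ctrl.get_obs();w=ctrl.snapshot("wrist")[:,:,::-1];cv2.imwrite("pics/w7.png",w)
h=cv2.cvtColor(w,cv2.COLOR_BGR2HSV).astype(int)
m=(h[...,0]>6)&(h[...,0]<17)&(h[...,1]>170)&(h[...,2]>80)
for b,s in blobs(m,60):
    c=rect(b)[0];e=[rail(wcast(q,.03,o["tool_pos"],o["orientation"])).round(3).tolist() for q in((s[0],c[1]),(s[0]+s[2],c[1]),(c[0],s[1]),(c[0],s[1]+s[3]))]
    print(s,w[int(c[1]),int(c[0])],e)
print(w[100:190:6,290],w[100:190:6,360])
```

```text
t 15.0 tcp [0.553  0.0255 0.1744] ori [-1.7989e+02 -1.0000e-02 -8.5380e+01] rail [-0.0005 -0.0162] F [-8.9  1.6 21.2] open 0.0003
[ 343   77   22   55 1004] [ 33 131 226] [[-0.019, -0.101], [-0.041, -0.102], [-0.03, -0.129], [-0.03, -0.073]]
[ 38 156  25  42 793] [  0  62 152] [[0.416, -0.037], [0.353, -0.035], [0.378, -0.065], [0.393, -0.005]]
[618 386  22  14 204] [ 12  70 138] [[-0.852, 0.576], [-1.088, 0.684], [-0.909, 0.566], [-1.01, 0.677]]
[[80 82 78]
 [83 84 81]
 [81 83 80]
 [80 81 78]
 [78 79 75]
 [77 78 76]
 [78 79 78]
 [81 83 81]
 [76 79 77]
 [74 76 73]
 [77 78 77]
 [66 66 64]
 [88 90 91]
 [85 87 88]
 [86 88 88]] [[ 13 106 203]
 [ 13 105 199]
 [ 12  98 188]
 [ 10  94 182]
 [  9  54 109]
 [ 82  85  79]
 [ 83  84  81]
 [ 82  83  79]
 [ 78  80  78]
 [ 80  80  80]
 [ 78  79  76]
 [ 71  72  71]
 [ 80  82  83]
 [ 87  90  89]
 [ 89  91  90]]
```

The roll now measures at rail y of about -0.10, inside the tin. I'll let the tab up and go back over the handle.

Emit:
apply_moves(
  targets=[
    {"travel": [0, 0, -5], "roll": 0, "jaw": 0},
    {"travel": [0, 0, -10], "roll": 0, "jaw": 0},
    {"travel": [0, 0, -25], "roll": 0, "jaw": 0},
    {"travel": [0, 0, -30], "roll": 0, "jaw": 60},
    {"travel": [0, 0, -10], "roll": 0, "jaw": 60},
    {"travel": [25, 0, 0], "roll": 0, "jaw": 60},
    {"travel": [25, 0, 0], "roll": 0, "jaw": 60},
    {"travel": [19, 0, 0], "roll": 0, "jaw": 60},
    {"travel": [0, 0, 0], "roll": 0, "jaw": 60},
    {"travel": [0, 0, 0], "roll": 0, "jaw": 60},
  ],
)

```text
clock: 16.05
tool_pos: [0.5579, -0.0435, 0.2513]
orientation: [179.9, 0.0, -85.5]
force: [-0.6, 0.3, 1.1]
opening: 0.0509
gripper_force: 0.0
```

Run:
```python
from h import *
me();o=ctrl.get_obs();w=ctrl.snapshot("wrist")[:,:,::-1];cv2.imwrite("pics/w8.png",w)
h=cv2.cvtColor(w,cv2.COLOR_BGR2HSV).astype(int)
m=((h[...,0]<5)|(h[...,0]>172))&(h[...,1]>170)&(h[...,2]>70)
for b,s in blobs(m,40): print("tab",s,rail(wcast(rect(b)[0],.198,o["tool_pos"],o["orientation"])).round(4))
bar=w.max(2)<45
for r in(170,190): 
    c=np.flatnonzero(bar[r,290:360])+290; print("bar cols",c.min(),c.max(),[rail(wcast((q,r),.212,o["tool_pos"],o["orientation"])).round(4).tolist() for q in(c.min(),c.max())])
print(w[150:240:8,290].tolist())
```

```text
t 16.05 tcp [ 0.5579 -0.0435  0.2513] ori [ 1.7994e+02  1.0000e-02 -8.5500e+01] rail [-0.0012 -0.0853] F [-0.6  0.3  1.1] open 0.0509
tab [ 298  284   51   25 1247] [-0.0005 -0.0134]
bar cols 312 334 [[0.0068, -0.1209], [-0.0081, -0.1209]]
bar cols 313 334 [[0.0062, -0.107], [-0.0082, -0.107]]
[[145, 148, 150], [147, 149, 150], [165, 174, 181], [166, 176, 181], [166, 177, 183], [169, 178, 184], [169, 178, 184], [168, 178, 185], [170, 179, 185], [160, 170, 176], [73, 75, 76], [74, 76, 75]]
```

Emit:
apply_moves(
  targets=[
    {"travel": [0, 0, 25], "roll": 0, "jaw": 60},
    {"travel": [0, 0, 25], "roll": 0, "jaw": 60},
    {"travel": [0, 0, 15], "roll": 0, "jaw": 60},
    {"travel": [0, 0, 10], "roll": 0, "jaw": 60},
    {"travel": [0, 0, 0], "roll": 0, "jaw": 30},
    {"travel": [0, 0, 0], "roll": 0, "jaw": 10},
    {"travel": [0, 0, 0], "roll": 0, "jaw": 10},
    {"travel": [0, 0, 0], "roll": 0, "jaw": 10},
    {"travel": [0, 0, 0], "roll": 0, "jaw": 10},
    {"travel": [0, 0, 0], "roll": 0, "jaw": 10},
  ],
)

```text
clock: 17.1
tool_pos: [0.5583, -0.0433, 0.1772]
orientation: [-180.0, 0.0, -85.4]
force: [-0.5, 0.1, -0.4]
opening: 0.0176
gripper_force: 0.0
```

Emit:
apply_moves(
  targets=[
    {"travel": [0, 0, 0], "roll": 0, "jaw": 10},
    {"travel": [0, 0, 0], "roll": 0, "jaw": 10},
    {"travel": [0, 0, 0], "roll": 0, "jaw": 10},
  ],
)

```text
clock: 17.4
tool_pos: [0.5582, -0.0434, 0.1771]
orientation: [-180.0, -0.0, -85.4]
force: [-2.4, 0.8, 4.6]
opening: 0.0157
gripper_force: 30.0
```

Emit:
apply_moves(
  targets=[
    {"travel": [5, 0, 0], "roll": 0, "jaw": 10},
    {"travel": [10, 0, 0], "roll": 0, "jaw": 10},
    {"travel": [14, 0, 0], "roll": 0, "jaw": 10},
    {"travel": [14, 0, 0], "roll": 0, "jaw": 10},
    {"travel": [14, 0, 0], "roll": 0, "jaw": 10},
    {"travel": [14, 0, 0], "roll": 0, "jaw": 10},
    {"travel": [14, 0, 0], "roll": 0, "jaw": 10},
    {"travel": [14, 0, 0], "roll": 0, "jaw": 10},
    {"travel": [10, 0, 0], "roll": 0, "jaw": 10},
    {"travel": [6, 0, 0], "roll": 0, "jaw": 10},
  ],
)

```text
clock: 18.4
tool_pos: [0.5678, -0.1584, 0.1773]
orientation: [-179.9, 0.0, -85.5]
force: [1.7, 4.7, -0.0]
opening: 0.0152
gripper_force: 30.0
```

Emit:
apply_moves(
  targets=[
    {"travel": [6, 0, 0], "roll": 0, "jaw": 10},
    {"travel": [4, 0, 0], "roll": 0, "jaw": 10},
    {"travel": [2, 0, 0], "roll": 0, "jaw": 10},
    {"travel": [2, 0, 0], "roll": 0, "jaw": 10},
    {"travel": [0, 0, 0], "roll": 0, "jaw": 10},
    {"travel": [0, 0, 0], "roll": 0, "jaw": 10},
    {"travel": [0, 0, 0], "roll": 0, "jaw": 10},
  ],
)

```text
clock: 19.1
tool_pos: [0.5687, -0.1721, 0.1771]
orientation: [-180.0, 0.0, -85.4]
force: [-0.3, 4.2, 5.0]
opening: 0.0155
gripper_force: 30.0
```

Run:
```python
from h import *
me();t=ctrl.snapshot("top")[:,:,::-1];cv2.imwrite("pics/t9.png",t)
h=cv2.cvtColor(t,cv2.COLOR_BGR2HSV).astype(int)
m=((h[...,0]<5)|(h[...,0]>172))&(h[...,1]>150)&(h[...,2]>70)
for b,s in blobs(m,20): print("red",s,rail(cast("top",rect(b)[0],.148 if s[3]>30 else .198)).round(4))
m=(h[...,0]>5)&(h[...,0]<22)&(h[...,1]>110)&(h[...,2]>80);m[:185]=0;m[240:]=0
for b,s in blobs(m,40): c=rect(b)[0];print("roll",s,t[int(c[1]),int(c[0])],rail(cast("top",c,.045)).round(4))
```

```text
t 19.1 tcp [ 0.5687 -0.1721  0.1771] ori [-179.97    0.    -85.43] rail [-0.0007 -0.2144] F [-0.3  4.2  5. ] open 0.0155
red [314 192  14  16 198] [-0.0015 -0.1436]
red [373 202   4  18  39] [-0.0385 -0.2675]
roll [525 185  28  12 264] [ 49  88 151] [-0.0042 -0.7447]
roll [555 185  29  12 259] [ 89 191 233] [-0.0112 -0.8282]
roll [585 185  29  12 264] [ 86 187 230] [-0.0182 -0.9105]
roll [  0 192  24  21 389] [116 182 226] [0.0828 0.6563]
roll [527 201  29  27 318] [ 91 195 235] [-0.0683 -0.7417]
roll [ 557  200   60   27 1259] [ 90 135 168] [-0.0761 -0.8659]
roll [293 208  20  16 250] [ 79 134 202] [-0.017  -0.1017]
roll [  0 224  22  16 306] [ 67 117 180] [0.0051 0.6594]
roll [530 231  27   9  98] [ 91 196 235] [-0.1247 -0.7383]
roll [560 231  28   9 163] [ 89 191 233] [-0.1319 -0.8207]
roll [591 231  27   9 186] [ 48  88 148] [-0.139  -0.9034]
```

Emit:
apply_moves(
  targets=[
    {"travel": [0, 0, -5], "roll": 0, "jaw": 10},
    {"travel": [0, 0, -10], "roll": 0, "jaw": 10},
    {"travel": [0, 0, -10], "roll": 0, "jaw": 10},
    {"travel": [0, 0, -10], "roll": 0, "jaw": 10},
    {"travel": [0, 0, -15], "roll": 0, "jaw": 10},
    {"travel": [0, 0, -15], "roll": 0, "jaw": 10},
    {"travel": [0, 0, -15], "roll": 0, "jaw": 10},
    {"travel": [0, 0, -15], "roll": 0, "jaw": 10},
    {"travel": [0, 0, -5], "roll": 0, "jaw": 10},
    {"travel": [0, 0, 0], "roll": 0, "jaw": 10},
  ],
)

```text
clock: 20.15
tool_pos: [0.5688, -0.172, 0.2779]
orientation: [-179.9, -0.0, -85.4]
force: [-0.2, 0.2, -4.8]
opening: 0.0159
gripper_force: 30.0
```

Run:
```python
from h import *
me();t=ctrl.snapshot("top")[:,:,::-1];cv2.imwrite("pics/t10.png",t)
h=cv2.cvtColor(t,cv2.COLOR_BGR2HSV).astype(int)
m=((h[...,0]<5)|(h[...,0]>172))&(h[...,1]>150)&(h[...,2]>70)
for b,s in blobs(m,20): print("red",s,rail(cast("top",rect(b)[0],.148 if s[3]>30 else .288)).round(4))
```

```text
t 20.15 tcp [ 0.5688 -0.172   0.2779] ori [-1.799e+02 -1.000e-02 -8.543e+01] rail [-0.0005 -0.2142] F [-0.2  0.2 -4.8] open 0.0159
red [316 183  15  19 256] [ 0.0015 -0.1446]
```

The cup hangs at 4.8 N, its own weight. I'll carry it to the tray.

Emit:
apply_moves(
  targets=[
    {"travel": [10, 6, 0], "roll": 0, "jaw": 10},
    {"travel": [20, 12, 0], "roll": 0, "jaw": 10},
    {"travel": [28, 16, 0], "roll": 0, "jaw": 10},
    {"travel": [30, 18, 0], "roll": 0, "jaw": 10},
    {"travel": [30, 18, 0], "roll": 0, "jaw": 10},
    {"travel": [30, 18, 0], "roll": 0, "jaw": 10},
    {"travel": [28, 16, 0], "roll": 0, "jaw": 10},
    {"travel": [20, 12, 0], "roll": 0, "jaw": 10},
    {"travel": [13, 6, 0], "roll": 0, "jaw": 10},
    {"travel": [0, 0, 0], "roll": 0, "jaw": 10},
  ],
)

```text
clock: 21.2
tool_pos: [0.4624, -0.3914, 0.276]
orientation: [179.9, 0.0, -85.6]
force: [-0.5, -0.4, -4.6]
opening: 0.0159
gripper_force: 30.0
```

Emit:
apply_moves(
  targets=[
    {"travel": [0, 0, 10], "roll": 0, "jaw": 10},
    {"travel": [0, 0, 20], "roll": 0, "jaw": 10},
    {"travel": [0, 0, 25], "roll": 0, "jaw": 10},
    {"travel": [0, 0, 25], "roll": 0, "jaw": 10},
    {"travel": [0, 0, 25], "roll": 0, "jaw": 10},
    {"travel": [0, 0, 25], "roll": 0, "jaw": 10},
    {"travel": [0, 0, 20], "roll": 0, "jaw": 10},
    {"travel": [0, 0, 15], "roll": 0, "jaw": 10},
    {"travel": [0, 0, 10], "roll": 0, "jaw": 10},
    {"travel": [0, 0, 0], "roll": 0, "jaw": 10},
  ],
)

```text
clock: 22.2
tool_pos: [0.4629, -0.3888, 0.0999]
orientation: [179.8, 0.1, -85.4]
force: [-0.6, -0.0, -4.1]
opening: 0.016
gripper_force: 30.0
```

Emit:
apply_moves(
  targets=[
    {"travel": [0, 0, 3], "roll": 0, "jaw": 10},
    {"travel": [0, 0, 2], "roll": 0, "jaw": 10},
    {"travel": [0, 0, 1], "roll": 0, "jaw": 10},
    {"travel": [0, 0, 0], "roll": 0, "jaw": 10},
  ],
)

```text
clock: 22.6
tool_pos: [0.4637, -0.39, 0.0962]
orientation: [-180.0, -0.0, -85.4]
force: [-0.3, -0.2, -3.9]
opening: 0.0157
gripper_force: 30.0
```

Emit:
apply_moves(
  targets=[
    {"travel": [0, 0, 1], "roll": 0, "jaw": 10},
    {"travel": [0, 0, 1], "roll": 0, "jaw": 10},
    {"travel": [0, 0, 0], "roll": 0, "jaw": 10},
  ],
)

```text
clock: 22.9
tool_pos: [0.4635, -0.3899, 0.0938]
orientation: [180.0, 0.0, -85.4]
force: [-0.8, -0.8, -4.5]
opening: 0.0156
gripper_force: 30.0
```

Emit:
apply_moves(
  targets=[
    {"travel": [0, 0, 1], "roll": 0, "jaw": 10},
    {"travel": [0, 0, 1], "roll": 0, "jaw": 10},
    {"travel": [0, 0, 0], "roll": 0, "jaw": 10},
  ],
)

```text
clock: 23.2
tool_pos: [0.4638, -0.3904, 0.0923]
orientation: [-180.0, -0.0, -85.4]
force: [-0.5, -1.4, -0.7]
opening: 0.0161
gripper_force: 30.0
```

Emit:
apply_moves(
  targets=[
    {"travel": [0, 0, 1], "roll": 0, "jaw": 10},
    {"travel": [0, 0, 0], "roll": 0, "jaw": 10},
  ],
)

```text
clock: 23.4
tool_pos: [0.4639, -0.3907, 0.0921]
orientation: [-180.0, -0.1, -85.4]
force: [-2.9, -1.5, 5.9]
opening: 0.0152
gripper_force: 30.0
```

The cup is standing on the tray floor. I'll release it and back off.

Emit:
apply_moves(
  targets=[
    {"travel": [0, 0, -1], "roll": 0, "jaw": 20},
    {"travel": [0, 0, 0], "roll": 0, "jaw": 60},
    {"travel": [0, 0, 0], "roll": 0, "jaw": 60},
    {"travel": [0, 0, 0], "roll": 0, "jaw": 60},
    {"travel": [0, 0, 0], "roll": 0, "jaw": 60},
    {"travel": [0, 0, 0], "roll": 0, "jaw": 60},
    {"travel": [0, 0, 0], "roll": 0, "jaw": 60},
    {"travel": [0, 0, -10], "roll": 0, "jaw": 60},
    {"travel": [0, 0, -30], "roll": 0, "jaw": 60},
    {"travel": [0, 0, -40], "roll": 0, "jaw": 60},
  ],
)

```text
clock: 24.4
tool_pos: [0.4625, -0.3894, 0.1717]
orientation: [179.8, 0.1, -85.4]
force: [1.6, -1.2, -0.4]
opening: 0.0603
gripper_force: 0.0
```

Emit:
apply_moves(
  targets=[
    {"travel": [0, 0, -40], "roll": 0, "jaw": 60},
    {"travel": [0, 0, -40], "roll": 0, "jaw": 60},
    {"travel": [40, 0, 0], "roll": 0, "jaw": 60},
    {"travel": [40, 0, 0], "roll": 0, "jaw": 60},
    {"travel": [40, 0, 0], "roll": 0, "jaw": 60},
    {"travel": [0, 0, 0], "roll": 0, "jaw": 60},
    {"travel": [0, 0, 0], "roll": 0, "jaw": 60},
  ],
)

```text
clock: 25.1
tool_pos: [0.4726, -0.5103, 0.2515]
orientation: [180.0, 0.0, -85.5]
force: [-0.9, 0.9, 0.2]
opening: 0.06
gripper_force: 0.0
```

Run:
```python
from h import *
me();t=ctrl.snapshot("top")[:,:,::-1];cv2.imwrite("pics/t11.png",t)
h=cv2.cvtColor(t,cv2.COLOR_BGR2HSV).astype(int)
m=((h[...,0]<5)|(h[...,0]>172))&(h[...,1]>150)&(h[...,2]>70)
for b,s in blobs(m,20): print("red",s,cast("top",rect(b)[0],.148 if s[3]>30 else .113).round(4))
print("expected tab",np.array([.4638,-.3905])+.069*RY)
m=(h[...,0]>5)&(h[...,0]<22)&(h[...,1]>110)&(h[...,2]>80);m[:185]=0;m[240:]=0;m[:,:230]=0;m[:,380:]=0
for b,s in blobs(m,40): c=rect(b)[0];print("roll",s,rail(cast("top",c,.035)).round(4))
g=t.max(2)
for r in(195,200,230): print(r,g[r,225:325].tolist()) if r==200 else 0
```

```text
t 25.1 tcp [ 0.4726 -0.5103  0.2515] ori [ 1.7996e+02  3.0000e-02 -8.5520e+01] rail [-0.1236 -0.5438] F [-0.9  0.9  0.2] open 0.06
red [369 171   8  55 141] [ 0.573  -0.2336  0.148 ]
red [400 237   9  14  69] [ 0.4651 -0.3098  0.113 ]
expected tab [ 0.45826627 -0.32172226]
roll [243 209  21  19 314] [-0.0121  0.0296]
roll [293 208  20  16 270] [-0.0166 -0.1025]
200 [164, 165, 163, 163, 161, 115, 60, 69, 91, 94, 93, 94, 93, 92, 91, 91, 96, 96, 93, 93, 92, 92, 92, 93, 91, 93, 92, 94, 93, 94, 95, 92, 95, 93, 92, 92, 94, 94, 95, 95, 94, 94, 93, 88, 95, 157, 165, 164, 163, 158, 113, 77, 91, 95, 93, 95, 94, 94, 93, 92, 96, 98, 94, 94, 93, 92, 95, 94, 92, 93, 93, 94, 94, 94, 96, 93, 94, 96, 96, 94, 94, 96, 98, 96, 96, 96, 93, 78, 86, 133, 163, 166, 167, 166, 167, 167, 166, 166, 168, 167]
```

Emit:
apply_moves(
  targets=[
    {"travel": [40, 0, -20], "roll": 0, "jaw": 60},
    {"travel": [40, 0, 0], "roll": 0, "jaw": 60},
    {"travel": [40, 0, 0], "roll": 0, "jaw": 60},
    {"travel": [30, 0, 0], "roll": 0, "jaw": 60},
    {"travel": [0, 0, 0], "roll": 0, "jaw": 60},
    {"travel": [0, 0, 0], "roll": 0, "jaw": 60},
  ],
)

```text
clock: 25.75
tool_pos: [0.4852, -0.6586, 0.2715]
orientation: [180.0, 0.0, -85.4]
force: [-0.3, 0.8, 1.6]
opening: 0.0597
gripper_force: 0.0
```

Run:
```python
from h import *
me()
for n in("top","scene"):
    t=ctrl.snapshot(n)[:,:,::-1]
    h=cv2.cvtColor(t,cv2.COLOR_BGR2HSV).astype(int)
    m=((h[...,0]<5)|(h[...,0]>172))&(h[...,1]>150)&(h[...,2]>70)
    for b,s in blobs(m,25): r=rect(b);print(n,s,np.round(r[1],1),cast(n,r[0],.113).round(4))
print("expected tab",np.array([.4638,-.3905])+.069*RY)
```

```text
t 25.75 tcp [ 0.4852 -0.6586  0.2715] ori [ 1.7998e+02  4.0000e-02 -8.5430e+01] rail [-0.1229 -0.6926] F [-0.3  0.8  1.6] open 0.0597
top [369 171   8  55 141] [54.3  2.7] [ 0.5783 -0.239   0.113 ]
top [400 237  14  17 196] [15.9 12.2] [ 0.4583 -0.3212  0.113 ]
scene [209 186  13  13 126] [11.2 11.2] [ 0.4629 -0.3195  0.113 ]
scene [246 192  12  40 104] [40.5  3. ] [ 0.5509 -0.2324  0.113 ]
expected tab [ 0.45826627 -0.32172226]
```

The tab is where it should be in both views at standing height, so the cup is upright in the tray. I'll hand the job in.

```bash
python3 -c "
from plant import ctrl
print(ctrl.close_job())"
```

```text
the job is handed in; nothing more can be done
None
```

I handed the job in at about 26 s without seeing a verdict: the roll is in the formerly empty tin, and the emptied cup stands upright and released in the blue tray.

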